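# Shut the knife box and bring its opened combination lock to the hasp

## Robot

A 6-joint arm with a two-finger parallel gripper is mounted at the origin on the work surface. World frame = base frame: x ahead of the robot, y to its left, z up, the work surface at z = 0. Lengths are in m, angles in rad, forces in N, time in s.
With the tool pointing down it reaches from about 0.35 to 0.775 m from the base axis. Payload 5.5 kg.
Tool frame: the origin (TCP) lies between the finger pads; the fingertips stand 25 mm ahead of it and the grasp point (between the pads) lies 6 mm ahead of it; z points along the fingers, y is the line along which they close (so a half turn about z gives the same grasp; the last joint's range is limited). The gripper opens to 85 mm and grips with 20 to 120 N. Pads are 22 mm wide; open, the fingers measure 114 mm over their backs; the gripper's body (76 mm by 85 mm) begins 54 mm behind the grasp point. The pads swing forward as they close: fully open they stand 13 mm farther back than shut.
Start: joints at [-0.14, 0.313, 0.046, 1.304, 0, 1.431], TCP at [0.575, -0, 0.236] pointing down, gripper open.
Joint ranges: [-2.76, 2.76], [-0.86, 1.69], [-1.03, 1.26], [-2.2, 2.34], [-1.47, 1.5], [-3.14, 3.14]. Speed limits (rad/s): [2.57, 2.57, 3.14, 3.14, 3.14, 3.14].

## Interface

Orientations are given as a rotation vector (axis times angle).
In Python, from station import robot gives the robot as it stands. The module is installed in compiled form; this text tells all that it offers.
- The arm moves only by the tool arm_command, never from a script. Its argument "plan" is text: rows parted by semicolons, each of 5 numbers parted by spaces: the opening, from 0 (shut) to 1 (fully open), then the shift along the tool's x, y, z in m, then the turn about the tool's z in rad. In form: fingers x y z yaw; .... A call has exactly 10 rows; each row is the pose to reach, as a shift and turn from the pose commanded when the call began, along the tool's axes at that moment; what a row does not reach only later rows make up. A row lasts 1/10 s, in which the tool goes at most 50 mm and 8.59 degrees, less where a joint would pass 70% of its speed; a pose out of reach is approached as far as the arm can. A call with a gripper value outside its range is refused whole. The fingers move at their own pace and stop on an object; "grip_force" is the grip in N (left out, the last holds). Time passes only in rows, so rows that repeat a pose let the fingers close, or fill a call up. It gives the time, the measured TCP pose, the force, the opening and the grip force at its end, in the units of the state.
- robot.observe(): the state, without advancing time (a new reading comes with each control period).
- robot.capture(name): name is "scene" or "side" or "wrist"; returns the picture (384x512x3 uint8, red, green, blue); there is no depth.
- robot.camera_model(name): a dict with "fx", "fy", "cx", "cy" (pixels), "distortion" ([k1, k2, p1, p2, k3] as OpenCV has them; the pictures are not rectified), "origin" and "orientation" of the camera in the world. Camera axes: x right, y up, looking along -z (the intrinsics and any distortion apply to the point x, -y, -z); pixel columns grow to the right and rows downward; lengths in m; the calibration is good to about 2 mm. A picture is of the moment at which its call begins: read the wrist's pose just before it. camera_model takes no time and is no camera call; for the wrist camera it gives the pose at the moment of the call.
- robot.hand_in(): hands the job in; it is judged then, once.
The state is a dict: "time_s": time; "qpos": joint angles; "qvel": joint speeds; "joint_torque": joint torques, N m; "tcp_pos": TCP position; "tool_rot": TCP orientation; "force": force on the tool from outside, world axes, zero at the start; "wrist_torque": the same for the moment, N m; "width": finger opening in m; "gripper_force": force on a finger pad.
Only numpy, scipy, OpenCV 4.12 (cv2) and the standard library are available. Lean on these libraries where they do the work, as an engineer would, in place of code of your own. Each camera call takes 0.05 s, during which the arm holds its last target. There are 200 camera calls.

## Task

The stall is packing up: first shut the lid of the green knife box fully. Then, with the brass combination lock lying in its wooden cradle, turn the dial click by click until its white pointer sits in the notch at the red mark, and pull the shackle fully out to open the lock before taking it out of the cradle. Finish holding the opened lock in the gripper, level with the dial up, clear of everything and still, with the bow of its shackle just above the staple of the box's hasp; keep holding it, and do not knock the other things about.

Things in the scene. Friction and masses are not known exactly. Their poses are not given: they have to be found in the camera images.
- box: green steel knife box, 200 x 220 x 90 high (mm), fixed to the table; origin under its centre, x from the front (hasp) to the back (hinge), z up
- lid (a joint): angle (rad) of the box's flat green lid (204 x 224 x 6 mm): 0 shut, larger is farther open; it starts 0.45 to 0.85 open, hinged on the back top edge and rising at the front. The hinge is stiff (0.5 N m), so the lid stays where it is left; pushing down on top of it with about 5 to 10 N shuts it
- lid_hinge (a point): point on the lid's hinge line, at the middle of the box's back top edge, 90 mm above the table; its x axis turns with the lid; the lid runs 202 mm from here along its own -x, its top face 6 mm above along its own z; a steel hasp strap runs out another 41 mm in the middle
- staple (a point): top of the steel staple (a small upright loop 24 mm wide, of 6 mm rod) in front of the box's front wall, 117 mm in front of the box's centre and 116 mm above the table; when the lid is shut it stands 19 mm above the lid's top
- cradle: dark wooden cradle, fixed to the table, holding the lock loosely (1.5 mm play): 90 x 77 mm, lock resting 25 mm above the table, corner lips rising to 39 mm; origin under its centre. The sides are open over the middle 50 mm (x within 25 mm of the centre), where the wood is only 50 mm wide, so that fingers can pass down beside the lock
- lock: brass combination padlock lying on its back, loose, 0.4 to 0.65 kg in all: body 70 (x) x 60 (y) x 28 (z) mm; origin under the body's centre; z is the way the dial faces (up), the shackle comes out of the -x face; the red mark is on the top face beside the dial, on the shackle side
- lock_center (a point): centre of the lock's 70 x 60 x 28 mm body, 14 mm above its underside; axes as the lock's
- dial (a joint): angle (rad) of the lock's black dial, counted counter-clockwise seen from above: 0 when the white pointer faces the red mark, the only setting in which the shackle comes out (within 0.2). It starts at about +1.05 to +2.1 (2 to 4 clicks), so turn it clockwise. It clicks into a notch every 30 degrees (0.524) and springs by itself to the nearest notch when let go; turning takes up to 0.1 N m. Stops at -3.1 and 3.1
- dial_grip (a point): middle of the dial's grip bar, on the dial's axis: a bar 34 mm long (along this point's x, the pointer towards -x), 14 mm wide (y) and 18 mm high (9 mm above and below the point), standing on a 50 mm disc, whose face is 9 mm below the point
- shackle (a joint): how far (m) the shackle is pulled out along the lock's -x: 0 shut, 0.018 fully open (a stop); about 3 N slides it when the dial is at the mark and it stays where it is left; otherwise it sticks after about 2 mm
- shackle_grip (a point): between the two straight legs of the steel U shackle, 30 mm outside the lock's body while shut; the rods are 9 mm thick, the U is 37 mm wide over its legs (along y), its middle 39 mm above the table with nothing below; axes as the lock's, moves with the shackle
- shackle_bow (a point): middle of the shackle's bow (rod centre), its outermost bar: in the lock's axes 82.5 mm from lock_center along -x while shut, 100.5 mm when fully open; moves with the shackle
- salt_jar: jar with red cap, 52 mm wide, 85 mm tall, bystander
- cup: steel cup, 68 mm wide, 75 mm tall, bystander

How it is judged:
By the outcome, as a careful person would: the job done as asked, in the order asked, and still so for the second after the job is handed in, while the arm keeps its last pose, push and grip.
It also fails if it takes over 72 s, if anything falls off the work surface, if the arm or the gripper's body presses on something with over 40 N, if the wrist force passes 120 N, or if a joint passes its speed limit or range.

## Working session

There is one attempt and no reset: what is moved stays moved. The work goes in short steps, Python scripts to look and compute and a tool call to move; the robot and the scene stay as the last step left them, time stands still between calls to the robot, and variables do not carry over. Pictures are saved under pics/ and viewed, at most 10 in all, crops included, and the job is handed in when it is done.

Besides the shell and the picture viewer there is one more tool, called after ">>>" as name(argument=value, ...) on one line, values as JSON. arm_command: Moves the arm, as the interface text tells. Its arguments: {"type":"object","properties":{"plan":{"type":"string"},"grip_force":{"type":"number"}},"required":["plan"]}

```bash
mkdir -p pics; python3 - <<'E'
from station import robot
import cv2,numpy as np
ims=[]
for n in("scene","side"):
    im=robot.capture(n); cv2.imwrite(f"pics/{n}0.png",im[...,::-1]); m=robot.camera_model(n)
    print(n,{k:np.round(v,4).tolist() for k,v in m.items()})
im=robot.capture("wrist"); cv2.imwrite("pics/wrist0.png",im[...,::-1])
print({k:np.round(v,4).tolist() for k,v in robot.camera_model("wrist").items()})
for n in("scene","side"):
    cv2.imwrite(f"pics/{n}0b.png",cv2.resize(cv2.imread(f"pics/{n}0.png"),(800,600),interpolation=cv2.INTER_CUBIC))
print(robot.observe())
E
```

```text
scene {'fx': 381.7158, 'fy': 381.7158, 'cx': 259.4809, 'cy': 192.507, 'distortion': [-0.0338, 0.0, 0.0, 0.0, 0.0], 'origin': [1.1997, 0.3254, 0.5724], 'orientation': [0.5936, 0.9952, 1.9023]}
side {'fx': 435.3048, 'fy': 435.3048, 'cx': 257.5311, 'cy': 190.0177, 'distortion': [-0.0921, 0.0, 0.0, 0.0, 0.0], 'origin': [0.131, -0.414, 0.789], 'orientation': [0.7025, -0.2929, -0.8072]}
{'fx': 265.0178, 'fy': 265.0178, 'cx': 251.6991, 'cy': 187.7784, 'distortion': [-0.0448, 0.0, 0.0, 0.0, 0.0], 'origin': [0.5744, 0.0794, 0.3724], 'orientation': [-0.3184, 0.0012, 0.001]}
{'time_s': 0.15, 'qpos': array([-1.39613872e-01,  3.13848535e-01,  4.52405183e-02,  1.30360880e+00,
        2.62770993e-05,  1.43118869e+00]), 'qvel': array([ 9.83772177e-05, -1.78109562e-03,  2.08252828e-03, -5.23517974e-04,
       -3.04673750e-05,  3.22834043e-04]), 'joint_torque': array([ 1.76330479e-03, -4.81067133e+01,  2.98815805e+01,  1.39078675e-02,
       -1.10673584e-04, -5.56924022e-05]), 'tcp_pos': array([5.74621610e-01, 4.34104440e-05, 2.35302208e-01]), 'tool_rot': array([-2.22063487e+00, -2.22062097e+00,  1.30941643e-03]), 'force': array([-0.2054343 ,  1.06755982, -0.0338408 ]), 'wrist_torque': array([-0.00729937,  0.03790146, -0.00258038]), 'gripper_force': 0.0, 'width': 0.08514004145666024}
```

View pics/scene0b.png

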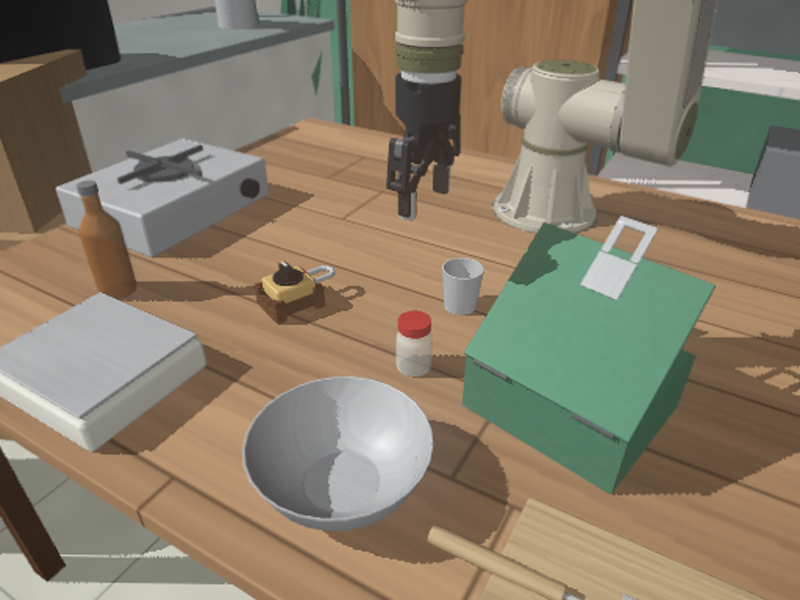

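View pics/side0b.png

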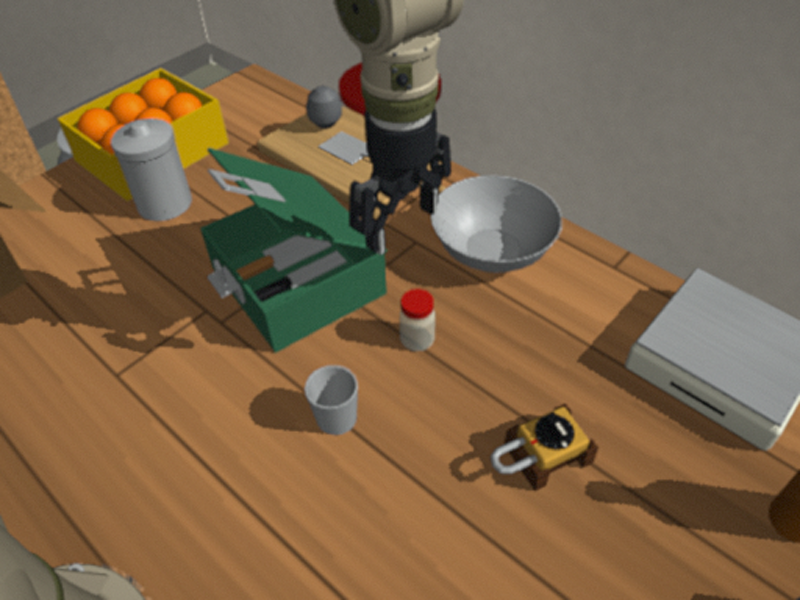

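```bash
python3 - <<'E'
import cv2,numpy as np
s,d,w=[cv2.imread(f"pics/{n}0.png") for n in("scene","side","wrist")]
def t(im,x,y,k,W=400,H=300): return cv2.resize(im[y:y+round(H/k),x:x+round(W/k)],(W,H),interpolation=cv2.INTER_CUBIC)
m=np.vstack([np.hstack([t(s,152,160,5),t(d,306,253,5)]),np.hstack([cv2.resize(w,(400,300)),t(d,120,85,2.5)])])
cv2.imwrite("pics/m0.png",m)
E
```

```text
(no output)
```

View pics/m0.png

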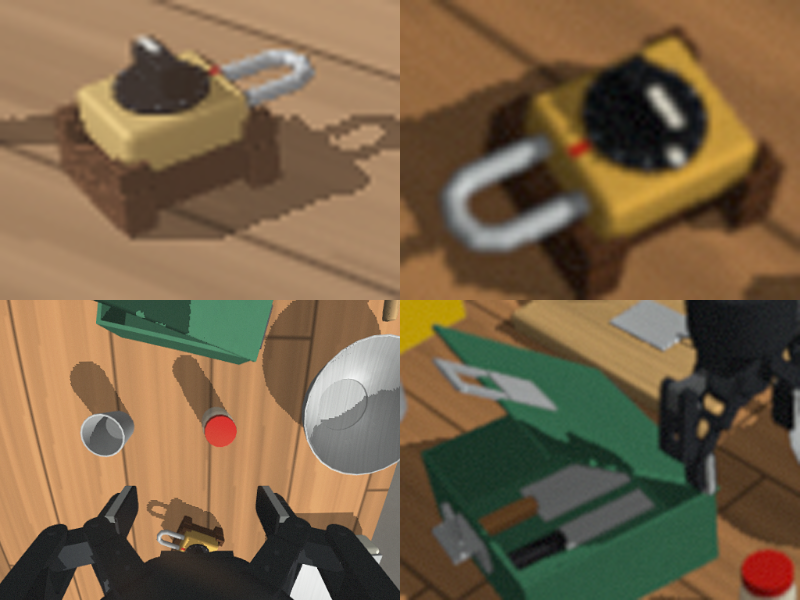

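```bash
cat >h.py <<'E'
import cv2,numpy as np
from scipy.spatial.transform import Rotation as R
from scipy.optimize import least_squares
from station import robot
def proj(P,m):
    Rw=R.from_rotvec(m["orientation"]).as_matrix()
    p=(np.atleast_2d(P)-m["origin"])@Rw*[1,-1,-1]
    K=np.array([[m["fx"],0,m["cx"]],[0,m["fy"],m["cy"]],[0,0,1]])
    return cv2.projectPoints(p.reshape(-1,1,3),np.zeros(3),np.zeros(3),K,np.array(m["distortion"]))[0].reshape(-1,2)
def ray(uv,m):
    K=np.array([[m["fx"],0,m["cx"]],[0,m["fy"],m["cy"]],[0,0,1]])
    n=cv2.undistortPoints(np.array(uv,float).reshape(-1,1,2),K,np.array(m["distortion"])).reshape(-1,2)
    return np.c_[n[:,0],-n[:,1],-np.ones(len(n))]@R.from_rotvec(m["orientation"]).as_matrix().T
def onz(uv,m,z):
    d=ray(uv,m); o=np.array(m["origin"]); return o+d*((z-o[2])/d[:,2])[:,None]
def place(p,P):
    c,s=np.cos(p[2]),np.sin(p[2]); P=np.atleast_2d(P)
    return np.c_[p[0]+c*P[:,0]-s*P[:,1],p[1]+s*P[:,0]+c*P[:,1],P[:,2]]
E
python3 - <<'E'
from h import *
S,D=robot.camera_model("scene"),robot.camera_model("side")
f=1/1.5625
sc=lambda u,v:((u+.5)*f-.5,(v+.5)*f-.5)
st=lambda u,v:(152+u/5-.4,160+v/5-.4)
dt=lambda u,v:(306+(u-400)/5-.4,253+v/5-.4)
db=lambda u,v:(120+(u-400)/2.5-.3,85+(v-300)/2.5-.3)
L=[(S,st(80,95),(35,-30,53)),(S,st(128,140),(35,30,53)),(S,st(247,108),(-35,30,53)),(S,st(308,68),(-82.5,0,39)),
(D,dt(535,98),(-35,30,53)),(D,dt(607,234),(-35,-30,53)),(D,dt(757,148),(35,-30,53)),(D,dt(680,38),(35,30,53)),(D,dt(457,215),(-82.5,0,39))]
def r(p):return np.concatenate([proj(place(p,np.array(X)/1e3),m)[0]-uv for m,uv,X in L])
for y0 in(0,3):
    q=least_squares(r,[.58,-.2,y0],loss="soft_l1");print("lock",q.x,q.cost);print(q.fun.reshape(-1,2).round(1).tolist())
lk=q.x
# box: x,y,yaw,lid
B=[(S,sc(466,402),(100,-110,0),0),(S,sc(611,493),(100,110,0),0),(S,sc(547,225),(-202,-112,6),1),(S,sc(714,288),(-202,112,6),1),(S,sc(465,350),(0,-112,6),1),
(D,db(424,452),(-100,110,90),0),(D,sc(277,350),(-100,-110,0),0),(D,db(717,555),(100,-110,0),0),(D,db(435,328),(-202,112,6),1)]
def P(p,X,l):
    X=np.array(X)/1e3
    if l: a=p[3]; X=np.array([.1+X[0]*np.cos(a)+X[2]*np.sin(a),X[1],.09-X[0]*np.sin(a)+X[2]*np.cos(a)])
    return place(p,X)
def rb(p):return np.concatenate([proj(P(p,X,l),m)[0]-uv for m,uv,X,l in B])
for y0 in(0,1,-1):
    q=least_squares(rb,[.6,.25,y0,.6],loss="soft_l1");print("box",q.x,q.cost);print(q.fun.reshape(-1,2).round(1).tolist())
    if q.cost<200: b=q.x
print("dial angle: pts", [ (onz([dt(*u)],D,z)[0]).round(4).tolist() for u,z in[((645,115),.06),((677,157),.06),((665,105),.078),((578,148),.053)]])
for n,p,m,z in(("jar",sc(414,322),S,.085),("cup",sc(463,270),S,.075),("jarD",sc(417,303),D,.085),("cupD",sc(331,387),D,.075)):print(n,onz([p],m,z)[0].round(3))
print("staple",place(b,[-.117,0,.116]),"front mid",place(b,[-.1,0,.09]))
E
```

```text
lock [ 0.57398454 -0.24940028 -0.42998845] 14.689724541556462
[[-2.0, -3.0], [-1.4, -1.4], [-0.1, -3.5], [-1.5, -1.4], [-1.9, -0.9], [-0.4, -3.2], [0.8, 0.4], [-0.5, -1.4], [-0.9, 0.6]]
lock [ 0.57398454 -0.24940028  5.85319689] 14.689724541550067
[[-2.0, -3.0], [-1.4, -1.4], [-0.1, -3.5], [-1.5, -1.4], [-1.9, -0.9], [-0.4, -3.2], [0.8, 0.4], [-0.5, -1.4], [-0.9, 0.6]]
box [ 0.573131    0.23421929 -0.22406749  0.63132052] 11.711245411733797
[[-3.0, 1.5], [-0.7, 1.5], [-1.1, -0.6], [1.7, -0.1], [-1.1, 0.4], [-2.0, -1.1], [-2.1, 0.9], [0.1, 0.3], [-3.0, 0.3]]
box [ 0.573131    0.23421929 -0.22406748  0.63132053] 11.7112454117336
[[-3.0, 1.5], [-0.7, 1.5], [-1.1, -0.6], [1.7, -0.1], [-1.1, 0.4], [-2.0, -1.1], [-2.1, 0.9], [0.1, 0.3], [-3.0, 0.3]]
box [ 0.573131    0.23421929 -0.22406744  0.63132052] 11.711245411740688
[[-3.0, 1.5], [-0.7, 1.5], [-1.1, -0.6], [1.7, -0.1], [-1.1, 0.4], [-2.0, -1.1], [-2.1, 0.9], [0.1, 0.3], [-3.0, 0.3]]
dial angle: pts [[0.5728, -0.2501, 0.06], [0.5653, -0.2697, 0.06], [0.5705, -0.2574, 0.078], [0.5479, -0.2371, 0.053]]
jar [0.616 0.012 0.085]
cup [0.441 0.005 0.075]
jarD [0.605 0.002 0.085]
cupD [ 0.431 -0.003  0.075]
staple [[0.4590558  0.26021636 0.116     ]] front mid [[0.47563083 0.25643901 0.09      ]]
```

>>> arm_command(plan="0 0 0 -0.02 0; 0 0.02 -0.01 -0.05 0; 0 0.06 -0.02 -0.05 0; 0 0.1 -0.03 -0.05 0; 0 0.14 -0.04 -0.05 0; 0 0.18 -0.05 -0.05 0; 0 0.216 -0.057 -0.05 0; 0 0.216 -0.057 -0.04 0; 0 0.216 -0.057 -0.03 0; 0 0.216 -0.057 -0.015 0", grip_force=40)

```text
time_s: 1.15
tcp_pos: [0.5183, 0.2153, 0.2503]
tool_rot: [2.221, 2.221, 0.0]
force: [-0.1, -0.1, -0.2]
width: -0.0001
gripper_force: 0.0
```

>>> arm_command(plan="0 0 0 0.01 0; 0 0 0 0.02 0; 0 0 0 0.03 0; 0 0 0 0.04 0; 0 0 0 0.05 0; 0 0 0 0.06 0; 0 0 0 0.07 0; 0 0 0 0.08 0; 0 0 0 0.09 0; 0 0 0 0.1 0")

```text
time_s: 2.15
tcp_pos: [0.5179, 0.216, 0.1501]
tool_rot: [-2.221, -2.222, 0.0]
force: [0.3, -0.6, 1.4]
width: 0.0
gripper_force: 0.6
```

>>> arm_command(plan="0 0 0 0.01 0; 0 0 0 0.018 0; 0 0 0 0.022 0; 0 0 0 0.025 0; 0 0 0 0.027 0; 0 0 0 0.029 0; 0 0 0 0.03 0; 0 0 0 0.03 0; 0 0 0 0.03 0; 0 0 0 0.03 0")

```text
time_s: 3.15
tcp_pos: [0.5182, 0.216, 0.1211]
tool_rot: [2.221, 2.221, 0.0]
force: [0.2, -1.1, -0.5]
width: 0.0001
gripper_force: 0.0
```

```bash
python3 - <<'E'
from h import *
o=robot.observe();print(o["tcp_pos"],o["force"])
d=robot.capture("side");s=robot.capture("scene")
m=np.hstack([cv2.resize(d[70:270,100:300],(400,400)),cv2.resize(s[120:320,280:480],(400,400))])
cv2.imwrite("pics/lid1.png",m[...,::-1])
E
```

```text
[0.51821429 0.21598603 0.12109496] [ 0.21369052 -1.06489354 -0.48762261]
```

View pics/lid1.png

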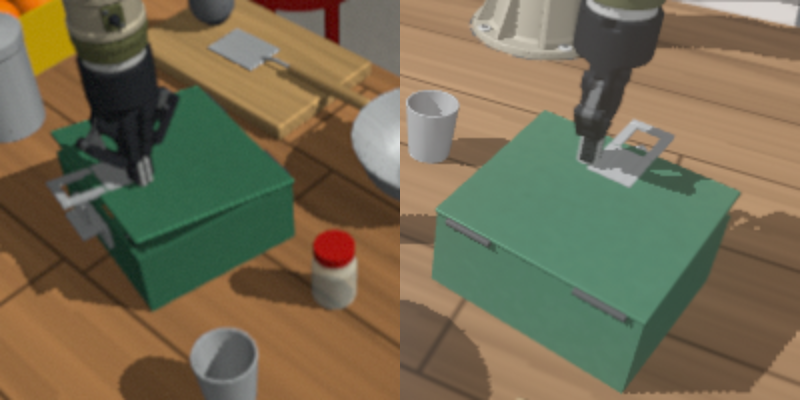

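>>> arm_command(plan="0 0 0 0.001 0; 0 0 0 0.002 0; 0 0 0 0.003 0; 0 0 0 0.004 0; 0 0 0 0.005 0; 0 0 0 0.006 0; 0 0 0 0.007 0; 0 0 0 0.008 0; 0 0 0 0.008 0; 0 0 0 0.008 0")

```text
time_s: 4.25
tcp_pos: [0.5181, 0.2159, 0.1129]
tool_rot: [2.221, 2.221, 0.0]
force: [0.9, -0.1, -0.4]
width: 0.0001
gripper_force: 0.0
```

>>> arm_command(plan="0 0 0 0.001 0; 0 0 0 0.002 0; 0 0 0 0.003 0; 0 0 0 0.004 0; 0 0 0 0.005 0; 0 0 0 0.006 0; 0 0 0 0.007 0; 0 0 0 0.008 0; 0 0 0 0.009 0; 0 0 0 0.01 0")

```text
time_s: 5.25
tcp_pos: [0.5181, 0.216, 0.1029]
tool_rot: [2.221, 2.221, 0.0]
force: [-0.9, 0.7, 1.4]
width: 0.0002
gripper_force: 0.5
```

```bash
python3 - <<'E'
from h import *
o=robot.observe();print(o["tcp_pos"],o["force"],o["wrist_torque"])
d=robot.capture("side");s=robot.capture("scene")
m=np.hstack([cv2.resize(d[100:240,110:250],(400,400)),cv2.resize(s[120:320,280:480],(400,400))])
cv2.imwrite("pics/lid2.png",m[...,::-1])
E
```

```text
[0.51805263 0.21599522 0.10294707] [-0.92787071  0.69360963  1.35230105] [0.04215162 0.20040381 0.06054436]
```

View pics/lid2.png

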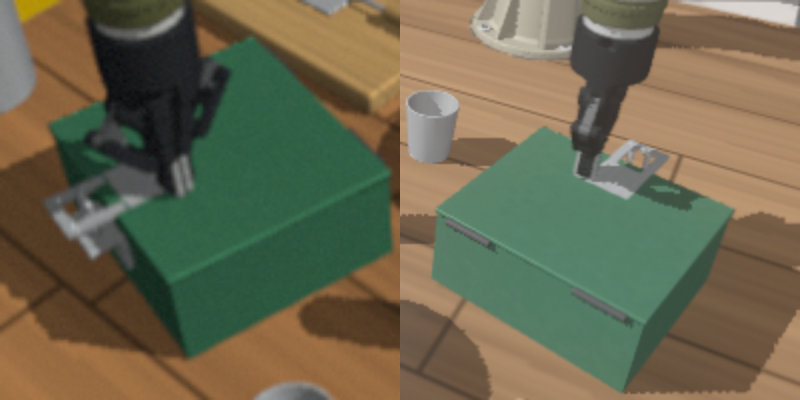

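>>> arm_command(plan="0 0 0 0.001 0; 0 0 0 0.002 0; 0 0 0 0.002 0; 0 0 0 0.003 0; 0 0 0 0.003 0; 0 0 0 0.004 0; 0 0 0 0.004 0; 0 0 0 0.005 0; 0 0 0 0.005 0; 0 0 0 0.005 0")

```text
time_s: 6.35
tcp_pos: [0.5183, 0.216, 0.1011]
tool_rot: [2.22, 2.22, 0.003]
force: [-7.2, -2.2, 20.9]
width: -0.0003
gripper_force: 10.6
```

>>> arm_command(plan="0 0 0 -0.005 0; 0 0 0 -0.03 0; 0 0 0 -0.07 0; 0 0 0 -0.1 0; 0 -0.04 0 -0.13 0; 0 -0.08 0.01 -0.14 0; 0 -0.12 0.02 -0.14 0; 0 -0.16 0.03 -0.14 0; 0 -0.2 0.04 -0.14 0; 0.5 -0.23 0.045 -0.14 0")

```text
time_s: 7.35
tcp_pos: [0.5637, -0.0165, 0.2377]
tool_rot: [2.223, 2.219, 0.0]
force: [-0.4, 0.9, 0.1]
width: 0.0131
gripper_force: 0.0
```

```bash
python3 - <<'E'
from h import *
D=robot.camera_model("side")
print("tip proj for z:",[ (z,proj([.518,.216,z],D)[0].round(1).tolist()) for z in(.07,.078,.09,.096,.1)],"seen 174,167")
o=robot.observe();print(o["tcp_pos"],o["force"])
d=robot.capture("side");s=robot.capture("scene")
cv2.imwrite("pics/side2.png",d[...,::-1]);cv2.imwrite("pics/scene2.png",s[...,::-1])
b=[.5731,.2342,-.224]
S=robot.camera_model("scene")
for im,m in((d,D),(s,S)):
    for z,c in((.096,(255,0,0)),(.09,(255,255,0))):
        P=proj(place(b,[[-.102,-.112,z],[-.102,.112,z],[.1,.112,z],[.1,-.112,z]]),m)
        for a in P: cv2.circle(im,tuple(int(round(v*8)) for v in a),8,c,-1,shift=3)
    cv2.circle(im,tuple(int(round(v)) for v in proj(place(b,[-.117,0,.116]),m)[0]),1,(255,0,255),-1)
m=np.hstack([cv2.resize(d[100:240,95:235],(400,400),interpolation=0),cv2.resize(s[130:330,280:480],(400,400),interpolation=0)])
cv2.imwrite("pics/lid3.png",m[...,::-1])
E
```

```text
tip proj for z: [(0.07, [173.2, 174.2]), (0.078, [172.7, 171.8]), (0.09, [171.8, 168.2]), (0.096, [171.4, 166.3]), (0.1, [171.1, 165.0])] seen 174,167
[ 0.56372128 -0.0164989   0.23770537] [-0.36253855  0.90432635  0.05398334]
```

View pics/lid3.png

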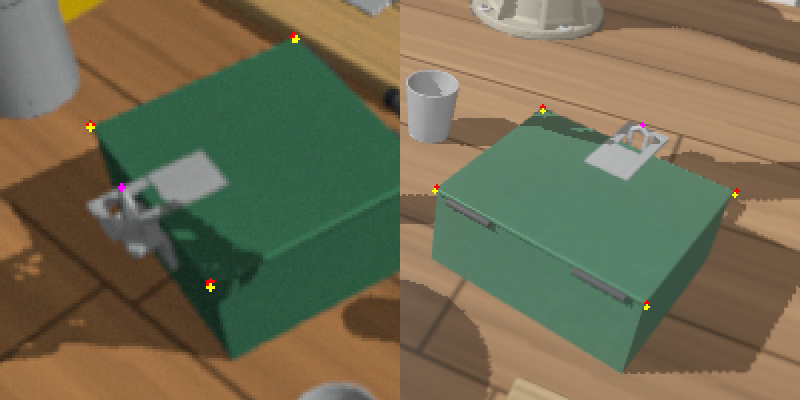

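>>> arm_command(plan="0.5 -0.04 0.002 0 -0.15; 0.5 -0.08 0.004 0 -0.3; 0.5 -0.12 0.006 0 -0.45; 0.5 -0.16 0.008 0 -0.6; 0.5 -0.2 0.01 0 -0.75; 0.5 -0.232 0.01 0 -0.9; 0.5 -0.232 0.01 0 -1.05; 0.5 -0.232 0.01 0 -1.2; 0.5 -0.232 0.01 0 -1.35; 0.5 -0.232 0.01 0 -1.5")

```text
time_s: 8.45
tcp_pos: [0.5732, -0.2454, 0.2376]
tool_rot: [-0.101, -3.14, -0.001]
force: [0.1, -0.1, -0.3]
width: 0.0428
gripper_force: 0.0
```

>>> arm_command(plan="0.5 0 0 0.01 -0.15; 0.5 0 0 0.02 -0.3; 0.5 0 0 0.03 -0.45; 0.5 0 0 0.04 -0.6; 0.5 0 0 0.05 -0.75; 0.5 0 0 0.06 -0.9; 0.5 0 0 0.07 -1.05; 0.5 0 0 0.08 -1.2; 0.5 0 0 0.08 -1.21; 0.5 0 0 0.08 -1.21")

```text
time_s: 9.45
tcp_pos: [0.573, -0.2454, 0.1578]
tool_rot: [1.691, -2.648, -0.001]
force: [-0.5, -0.4, 0.6]
width: 0.0427
gripper_force: 0.0
```

```bash
python3 - <<'E'
from h import *
o=robot.observe();print(o["tcp_pos"],o["tool_rot"],o["qpos"],o["width"])
print(R.from_rotvec(o["tool_rot"]).as_matrix().round(3))
w=robot.camera_model("wrist");im=robot.capture("wrist");d=robot.capture("side")
print(w["origin"],w["orientation"])
print(proj(o["tcp_pos"]-[0,0,.006],w),proj([o["tcp_pos"]-[0,0,z] for z in(0,.025)],robot.camera_model("side")))
cv2.imwrite("pics/w3.png",im[...,::-1]);cv2.imwrite("pics/d3.png",d[...,::-1])
m=np.hstack([cv2.resize(im,(480,360)),cv2.resize(d[220:340,290:397],(320,360),interpolation=2)])
cv2.imwrite("pics/m3.png",m[...,::-1])
E
```

```text
[ 0.57304947 -0.24539749  0.1578393 ] [ 1.69073195e+00 -2.64760685e+00 -1.02327603e-03] [-5.33349987e-01  4.37918350e-01  3.62194061e-02  1.16976531e+00
  1.23226570e-04 -1.66997279e+00] 0.04267741776816813
[[-0.421 -0.907 -0.001]
 [-0.907  0.421  0.   ]
 [-0.     0.001 -1.   ]]
[ 0.53906043 -0.31878321  0.29496069] [-0.09404439 -0.42706434  2.67826577]
[[251.65363282 240.87780245]] [[360.73602988 244.83262875]
 [358.53304084 252.85323872]]
```

View pics/m3.png

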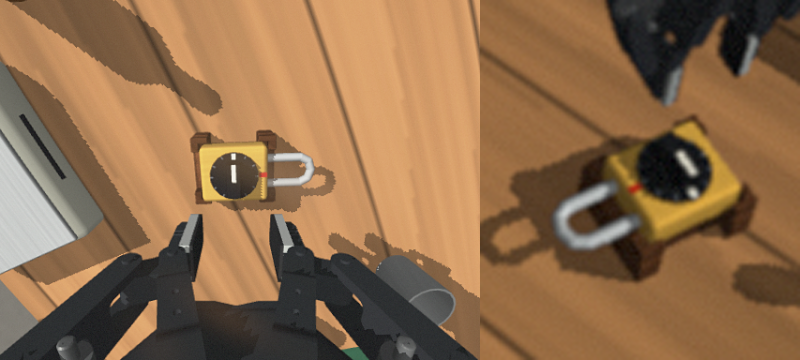

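```bash
python3 - <<'E'
from h import *
w=robot.camera_model("wrist");o=robot.observe();t=o["tcp_pos"];Rt=R.from_rotvec(o["tool_rot"]).as_matrix();k=512/480
for a in(-.01,0,.006,.012,.018,.025):
    print(a,(proj([t+Rt@[x,s*o["width"]/2,a] for s in(-1,1) for x in (-.011,.011)],w)/k).round(0).tolist())
for n,u,z in(("disc",(235,175),.06),("bodyc",(234,172),.053),("c1",(201,145),.053),("c2",(267,141),.053),("c3",(201,202),.053),("c4",(267,202),.053),("bow",(310,168.5),.039)):
    p=onz([np.array(u)*k],w,z)[0];print(n,p.round(4),(Rt.T@(p-t)).round(4))
a,b=onz(np.array([(233,153),(234.5,182)])*k,w,.077);print("bar dir",np.degrees(np.arctan2(*(b-a)[1::-1])))
print(1)
E
```

```text
-0.01 [[200.0, 255.0], [199.0, 223.0], [271.0, 255.0], [273.0, 223.0]]
0 [[203.0, 246.0], [201.0, 215.0], [269.0, 246.0], [271.0, 215.0]]
0.006 [[204.0, 240.0], [202.0, 210.0], [268.0, 240.0], [270.0, 211.0]]
0.012 [[205.0, 236.0], [203.0, 206.0], [267.0, 236.0], [268.0, 206.0]]
0.018 [[206.0, 231.0], [205.0, 203.0], [266.0, 231.0], [267.0, 203.0]]
0.025 [[207.0, 226.0], [206.0, 199.0], [265.0, 226.0], [266.0, 199.0]]
disc [ 0.5724 -0.2507  0.06  ] [ 0.0048 -0.001   0.0986]
bodyc [ 0.573  -0.2521  0.053 ] [ 0.0058 -0.002   0.1056]
c1 [ 0.5908 -0.2911  0.053 ] [ 0.0337 -0.0347  0.1056]
c2 [ 0.53   -0.2674  0.053 ] [0.0378 0.0305 0.1056]
c3 [ 0.619  -0.2365  0.053 ] [-0.0277 -0.0373  0.1056]
c4 [ 0.5551 -0.207   0.053 ] [-0.0276  0.033   0.1056]
bow [ 0.4987 -0.2174  0.039 ] [0.0056 0.0799 0.1195]
bar dir 67.88661351790888
1
```

>>> arm_command(plan="0.5 0.0045 -0.001 0.01 0; 0.5 0.0045 -0.001 0.03 0; 0.5 0.0045 -0.001 0.045 0; 0.5 0.0045 -0.001 0.055 0; 0.5 0.0045 -0.001 0.06 0; 0.5 0.0045 -0.001 0.064 0; 0.5 0.0045 -0.001 0.068 0; 0.5 0.0045 -0.001 0.068 0; 0.5 0.0045 -0.001 0.068 0; 0.5 0.0045 -0.001 0.068 0")

```text
time_s: 10.55
tcp_pos: [0.5724, -0.2507, 0.0906]
tool_rot: [-1.694, 2.645, -0.001]
force: [-0.5, -0.4, -0.3]
width: 0.0428
gripper_force: 0.0
```

```bash
python3 - <<'E'
from h import *
o=robot.observe();print(o["tcp_pos"],o["force"],o["width"])
im=robot.capture("wrist");d=robot.capture("side")
m=np.hstack([cv2.resize(im[100:300,130:380],(450,360)),cv2.resize(d[220:340,290:407],(350,360),interpolation=2)])
cv2.imwrite("pics/m4.png",m[...,::-1])
E
```

```text
[ 0.57238493 -0.25068735  0.09055503] [-0.54060395 -0.41068644 -0.27397796] 0.04279722649613821
```

View pics/m4.png

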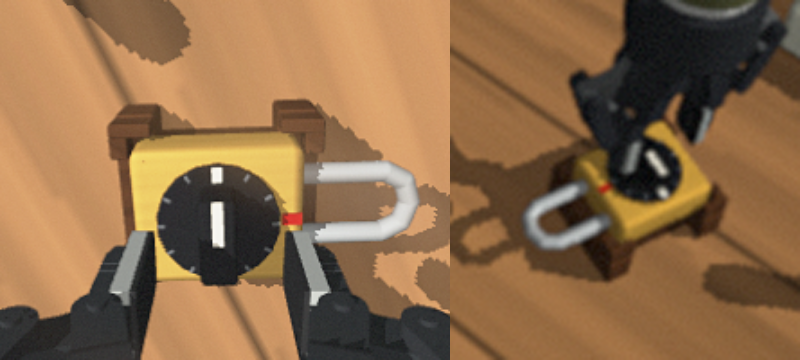

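>>> arm_command(plan="0.5 0 -0.001 0.003 0; 0.5 0 -0.001 0.006 0; 0.5 0 -0.001 0.009 0; 0.5 0 -0.001 0.012 0; 0.5 0 -0.001 0.014 0; 0.5 0 -0.001 0.016 0; 0.5 0 -0.001 0.018 0; 0.5 0 -0.001 0.02 0; 0.5 0 -0.001 0.02 0; 0.5 0 -0.001 0.02 0")

```text
time_s: 11.65
tcp_pos: [0.573, -0.251, 0.07]
tool_rot: [-1.694, 2.646, -0.0]
force: [-0.1, 0.1, 0.6]
width: 0.0429
gripper_force: 0.0
```

>>> arm_command(plan="0.15 0 0 0 0; 0.1 0 0 0 0; 0.05 0 0 0 0; 0 0 0 0 0; 0 0 0 0 0; 0 0 0 0 0; 0 0 0 0 0; 0 0 0 0 0; 0 0 0 0 0; 0 0 0 0 0", grip_force=30)

```text
time_s: 12.65
tcp_pos: [0.573, -0.251, 0.0703]
tool_rot: [-1.694, 2.645, -0.0]
force: [-2.3, 0.6, 5.0]
width: 0.0131
gripper_force: 32.7
```

>>> arm_command(plan="0 0 0 -0.001 0.09; 0 0 0 -0.001 0.18; 0 0 0 -0.001 0.27; 0 0 0 -0.001 0.36; 0 0 0 -0.001 0.45; 0 0 0 -0.001 0.54; 0 0 0 -0.001 0.62; 0 0 0 -0.001 0.7; 0 0 0 -0.001 0.75; 0 0 0 -0.001 0.78")

```text
time_s: 13.65
tcp_pos: [0.5712, -0.249, 0.0703]
tool_rot: [0.559, -3.089, -0.006]
force: [-5.8, 4.9, 6.4]
width: 0.0125
gripper_force: 32.8
```

>>> arm_command(plan="0 0 0 0 0.09; 0 0 0 0 0.18; 0 0 0 0 0.27; 0 0 0 0 0.36; 0 0 0 0 0.45; 0 0 0 0 0.54; 0 0 0 0 0.62; 0 0 0 0 0.7; 0 0 0 0 0.76; 0 0 0 0 0.79")

```text
time_s: 14.65
tcp_pos: [0.5711, -0.2464, 0.0703]
tool_rot: [-0.67, -3.064, -0.011]
force: [-4.0, 12.3, 9.1]
width: 0.0129
gripper_force: 33.1
```

>>> arm_command(plan="0 0 0 0 0; 0 0 0 0 0; 0.4 0 0 0 0; 0.5 0 0 0 0; 0.5 0 0 0 0; 0.5 0 0 -0.005 0; 0.5 0 0 -0.02 0; 0.5 0 0 -0.05 0; 0.5 0 0 -0.08 0; 0.5 0 0 -0.08 0")

```text
time_s: 15.65
tcp_pos: [0.5756, -0.2528, 0.1563]
tool_rot: [0.67, 3.061, -0.005]
force: [0.8, -0.1, 1.1]
width: 0.0424
gripper_force: 0.0
```

```bash
python3 - <<'E'
from h import *
o=robot.observe();print(o["tcp_pos"],o["force"],o["width"])
w=robot.camera_model("wrist");im=robot.capture("wrist");d=robot.capture("side");cv2.imwrite("pics/w5.png",im[...,::-1])
np.savez("w5.npz",**w,t=o["tcp_pos"],r=o["tool_rot"])
cv2.imwrite("pics/m5.png",np.hstack([cv2.resize(im[60:310,120:370],(500,500)),cv2.resize(d[220:340,290:362],(300,500),interpolation=2)])[...,::-1])
E
```

```text
[ 0.57559564 -0.2528014   0.15629573] [ 0.82048054 -0.08594299  1.14187709] 0.04238157114133254
```

View pics/m5.png

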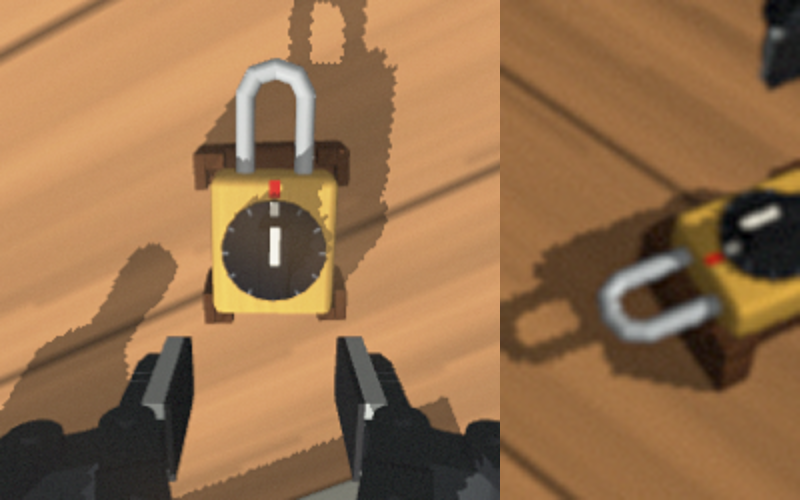

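```bash
python3 - <<'E'
from h import *
w=dict(np.load("w5.npz"));t=w["t"];Rt=R.from_rotvec(w["r"]).as_matrix();print(Rt.round(3))
f=lambda u,v:np.array([120+u/2,60+v/2])-.25
P={}
for n,u,z in(("disc",(275,250),.06),("tl",(213,172),.053),("tr",(334,172),.053),("bl",(213,312),.053),("br",(335,312),.053),("bow",(275,68),.039),("legL",(245,168),.039),("legR",(304,168),.039)):
    p=P[n]=onz([f(*u)],w,z)[0];print(n,p.round(4),(Rt.T@(p-t)).round(4))
c=np.mean([P[k] for k in("tl","tr","bl","br")],0);print("body",c,(Rt.T@(c-t)))
d=P["disc"]-P["bow"];print("axis yaw",np.arctan2(d[1],d[0]),np.hypot(*d[:2]),"tool x",np.arctan2(Rt[1,0],Rt[0,0]))
E
```

```text
[[-0.908  0.418  0.008]
 [ 0.418  0.908 -0.005]
 [-0.009 -0.001 -1.   ]]
disc [ 0.5723 -0.2468  0.06  ] [0.0063 0.0041 0.0962]
tl [ 0.5288 -0.2579  0.053 ] [ 0.0413 -0.0241  0.103 ]
tr [ 0.5516 -0.208   0.053 ] [0.0414 0.0308 0.1029]
bl [ 0.5911 -0.2889  0.053 ] [-0.0283 -0.0262  0.1036]
br [ 0.6163 -0.2339  0.053 ] [-0.0282  0.0343  0.1035]
bow [ 0.4996 -0.2136  0.039 ] [0.0865 0.004  0.1165]
legL [ 0.535  -0.2454  0.039 ] [ 0.041  -0.0101  0.1169]
legR [ 0.5468 -0.2197  0.039 ] [0.041  0.0182 0.1169]
body [ 0.57194282 -0.24718461  0.053     ] [0.0065769  0.00368131 0.10323803]
axis yaw -0.42864296738618857 0.079972213116761 tool x 2.7103968619308416
```

>>> arm_command(plan="0.75 0.02 0.001 0 0; 0.75 0.05 0.003 0 0; 0.75 0.07 0.004 0.01 0; 0.75 0.07 0.004 0.03 0; 0.75 0.07 0.004 0.05 0; 0.75 0.07 0.004 0.07 0; 0.75 0.07 0.004 0.075 0; 0.75 0.07 0.004 0.075 0; 0.75 0.07 0.004 0.075 0; 0.75 0.07 0.004 0.075 0")

```text
time_s: 16.75
tcp_pos: [0.5118, -0.2185, 0.0769]
tool_rot: [0.671, 3.067, -0.001]
force: [-1.0, -0.5, 0.4]
width: 0.0639
gripper_force: 0.0
```

```bash
python3 - <<'E'
from h import *
o=robot.observe();print(o["tcp_pos"],o["force"],o["width"])
Rt=R.from_rotvec(o["tool_rot"]).as_matrix();t=o["tcp_pos"]
lk=np.array([.5721,-.247,.039]);g=lk+.065*np.array([-np.cos(.4286),np.sin(.4286),0])
print(Rt.round(4),g,Rt.T@(g-t))
E
```

```text
[ 0.51175142 -0.21850689  0.07694151] [-1.0240207  -0.48030965  0.36926494] 0.06387928662831346
[[-9.086e-01  4.176e-01  1.500e-03]
 [ 4.176e-01  9.086e-01 -9.000e-04]
 [-1.700e-03 -2.000e-04 -1.000e+00]] [ 0.51297935 -0.21998614  0.039     ] [-0.00166866 -0.00082512  0.03794456]
```

>>> arm_command(plan="0.75 -0.001 -0.001 0.005 0; 0.75 -0.001 -0.001 0.012 0; 0.75 -0.001 -0.001 0.02 0; 0.75 -0.001 -0.001 0.026 0; 0.75 -0.001 -0.001 0.032 0; 0.75 -0.001 -0.001 0.038 0; 0.75 -0.001 -0.001 0.042 0; 0.75 -0.001 -0.001 0.045 0; 0.75 -0.001 -0.001 0.047 0; 0.75 -0.001 -0.001 0.047 0")

```text
time_s: 17.75
tcp_pos: [0.5115, -0.2193, 0.0288]
tool_rot: [-0.671, -3.069, -0.0]
force: [0.3, -0.6, 0.1]
width: 0.0636
gripper_force: 0.0
```

>>> arm_command(plan="0.6 0 0 0 0; 0.5 0 0 0 0; 0.4 0 0 0 0; 0.35 0 0 0 0; 0.3 0 0 0 0; 0.2 0 0 0 0; 0.2 0 0 0 0; 0.2 0 0 0 0; 0.2 0 0 0 0; 0.2 0 0 0 0", grip_force=30)

```text
time_s: 18.75
tcp_pos: [0.5117, -0.2194, 0.0293]
tool_rot: [0.671, 3.069, 0.0]
force: [-1.3, 1.6, 5.8]
width: 0.0355
gripper_force: 29.8
```

>>> arm_command(plan="0.2 0.002 0 0 0; 0.2 0.004 0 0 0; 0.2 0.006 0 0 0; 0.2 0.008 0 0 0; 0.2 0.01 0 0 0; 0.2 0.012 0 0 0; 0.2 0.014 0 0 0; 0.2 0.016 0 0 0; 0.2 0.017 0 0 0; 0.2 0.018 0 0 0")

```text
time_s: 19.75
tcp_pos: [0.4951, -0.2119, 0.029]
tool_rot: [0.672, 3.069, -0.0]
force: [4.0, -1.2, 1.8]
width: 0.0359
gripper_force: 29.7
```

>>> arm_command(plan="0.2 0.0005 0 0 0; 0.2 0.001 0 0 0; 0.2 0.0015 0 0 0; 0.2 0.002 0 0 0; 0.2 0.0025 0 0 0; 0.2 0.003 0 0 0; 0.2 0.0035 0 0 0; 0.2 0.004 0 0 0; 0.2 0.004 0 0 0; 0.2 0.004 0 0 0")

```text
time_s: 20.75
tcp_pos: [0.4935, -0.2115, 0.0295]
tool_rot: [0.671, 3.065, -0.002]
force: [8.0, -4.1, -0.5]
width: 0.0354
gripper_force: 30.1
```

>>> arm_command(plan="0.2 0.001 0 0 0; 0.2 0.002 0 0 0; 0.2 0.003 0 0 0; 0.2 0.003 0 0 0; 0.3 0.0025 0 0 0; 0.5 0.002 0 0 0; 0.75 0.001 0 0 0; 0.75 0.001 0 0 0; 0.75 0.001 0 -0.03 0; 0.75 0 0 -0.07 0")

```text
time_s: 21.75
tcp_pos: [0.4883, -0.2084, 0.097]
tool_rot: [-0.67, -3.061, -0.004]
force: [0.5, -0.4, 0.2]
width: 0.0641
gripper_force: 0.0
```

>>> arm_command(plan="0.75 -0.02 0 -0.04 0; 0.75 -0.05 0 -0.05 0; 0.75 -0.07 0 -0.05 0; 0.8 -0.08 0 -0.05 0; 1 -0.083 0 -0.05 0; 1 -0.083 0 -0.05 0; 1 -0.083 0 -0.05 0; 1 -0.083 0 -0.05 0; 1 -0.083 0 -0.05 0; 1 -0.083 0 -0.05 0")

```text
time_s: 22.75
tcp_pos: [0.5667, -0.2447, 0.1492]
tool_rot: [0.671, 3.069, -0.0]
force: [-0.6, 0.4, 1.1]
width: 0.0856
gripper_force: 0.0
```

```bash
python3 - <<'E'
from h import *
o=robot.observe();print(o["tcp_pos"],o["force"],o["width"],o["qpos"])
w=robot.camera_model("wrist");im=robot.capture("wrist");d=robot.capture("side");cv2.imwrite("pics/w6.png",im[...,::-1]);cv2.imwrite("pics/d6.png",d[...,::-1])
np.savez("w6.npz",**w,t=o["tcp_pos"],r=o["tool_rot"])
hsv=cv2.cvtColor(im,cv2.COLOR_RGB2HSV)
def cen(m,n):
    k,l,s,c=cv2.connectedComponentsWithStats(m.astype(np.uint8))
    i=1+np.argsort(-s[1:,4])[:2];print(n,s[i].tolist(),c[i].round(1).tolist())
m=np.zeros(im.shape[:2],bool);m[60:260,180:330]=1
cen((hsv[...,0]>20)&(hsv[...,0]<30)&(hsv[...,1]>130)&(hsv[...,2]>100)&m,"brass")
cen((hsv[...,1]<40)&(hsv[...,2]>90)&m,"steel")
cen(((hsv[...,0]<4)|(hsv[...,0]>176))&(hsv[...,1]>170)&(hsv[...,2]>90)&m,"red")
cen((hsv[...,2]<60)&m,"black")
E
```

```text
[ 0.56669286 -0.24472974  0.14920142] [-0.64512606  0.43874727  1.12773562] 0.08557908941723108 [-5.37632087e-01  4.30384506e-01  2.80122108e-03  1.14308586e+00
  4.27377581e-06 -1.06882362e-01]
brass [[221, 167, 59, 62, 856], [279, 166, 1, 7, 7]] [[241.2, 206.4], [279.0, 169.0]]
steel [[231, 80, 41, 79, 1598], [250, 187, 6, 21, 122]] [[251.3, 117.1], [252.5, 197.0]]
red [[250, 163, 5, 8, 29]] [[252.4, 166.5]]
black [[227, 183, 50, 40, 1017], [272, 144, 18, 12, 88]] [[248.9, 206.2], [279.7, 146.8]]
```

```bash
python3 - <<'E'
from h import *
w=dict(np.load("w6.npz"));t=w["t"];Rt=R.from_rotvec(w["r"]).as_matrix()
g=lambda u,z:onz([u],w,z)[0]
for n,u,z in(("bow outer",(251.5,79.5),.039),("legs base L",(231,158),.039),("legs base R",(272,158),.039),("red",(252.4,166.5),.053),("bar stripe",(252.5,197),.077)):
    p=g(u,z);print(n,p.round(4),(Rt.T@(p-t)).round(4))
w5=dict(np.load("w5.npz"))
r=onz([(120+275/2-.25,60+188/2-.25)],w5,.053)[0];c=onz([(257.25,184.75)],w5,.06)[0];s=onz([(257.25,60+246/2-.25)],w5,.077)[0]
print("w5 red",r,"disc",c,"red-disc",np.hypot(*(r-c)[:2]),"stripe",s)
im=cv2.imread("pics/w5.png");hsv=cv2.cvtColor(im,cv2.COLOR_BGR2HSV)
m=((hsv[...,1]<40)&(hsv[...,2]>90)).astype(np.uint8);m[:,:200]=0;m[:,310:]=0;m[:60]=0;m[200:]=0
print(cv2.connectedComponentsWithStats(m)[2])
E
```

```text
bow outer [ 0.477  -0.2049  0.039 ] [ 0.0982 -0.0012  0.1102]
legs base L [ 0.5322 -0.2516  0.039 ] [ 0.0285 -0.0207  0.1102]
legs base R [ 0.5484 -0.2163  0.039 ] [0.0285 0.0182 0.1102]
red [ 0.5451 -0.2352  0.053 ] [ 0.0236 -0.0004  0.0962]
bar stripe [ 0.5637 -0.2437  0.077 ] [ 0.0031 -0.0003  0.0722]
w5 red [ 0.54720439 -0.23538462  0.053     ] disc [ 0.57229394 -0.24683856  0.06      ] red-disc 0.027580389295472612 stripe [ 0.5654777  -0.24409326  0.077     ]
[[     0      0    512    384 195291]
 [   238     89     40     58   1138]
 [   255    161      5      7     33]
 [   243    164      3      4      8]
 [   269    166      1      1      1]
 [   254    173      7     21    106]
 [   234    174      3      2      5]
 [   277    174      3      3      6]
 [   232    186      2      2      4]
 [   279    186      3      2      5]
 [   234    197      4      2      6]
 [   276    197      3      2      5]]
```

>>> arm_command(plan="1 -0.004 0 0.02 0; 1 -0.004 0 0.045 0; 1 -0.004 0 0.065 0; 1 -0.004 0 0.08 0; 1 -0.004 0 0.09 0; 1 -0.004 0 0.098 0; 1 -0.004 0 0.103 0; 1 -0.004 0 0.106 0; 1 -0.004 0 0.106 0; 1 -0.004 0 0.106 0")

```text
time_s: 23.85
tcp_pos: [0.571, -0.2467, 0.0436]
tool_rot: [0.671, 3.068, -0.0]
force: [-0.3, 0.2, 0.5]
width: 0.0855
gripper_force: 0.0
```

>>> arm_command(plan="1 0 0 0.002 0; 1 0 0 0.004 0; 1 0 0 0.006 0; 1 0 0 0.008 0; 1 0 0 0.009 0; 1 0 0 0.009 0; 1 0 0 0.009 0; 1 0 0 0.009 0; 1 0 0 0.009 0; 1 0 0 0.009 0")

```text
time_s: 24.85
tcp_pos: [0.5707, -0.2466, 0.0341]
tool_rot: [0.671, 3.069, -0.0]
force: [0.0, -0.0, -0.5]
width: 0.0854
gripper_force: 0.0
```

>>> arm_command(plan="0.9 0 0 0 0; 0.85 0 0 0 0; 0.8 0 0 0 0; 0.75 0 0 0 0; 0.7 0 0 0 0; 0.65 0 0 0 0; 0.5 0 0 0 0; 0.5 0 0 0 0; 0.5 0 0 0 0; 0.5 0 0 0 0", grip_force=60)

```text
time_s: 25.85
tcp_pos: [0.571, -0.2461, 0.0347]
tool_rot: [0.671, 3.068, 0.001]
force: [-0.5, 2.8, 6.5]
width: 0.0587
gripper_force: 66.2
```

>>> arm_command(plan="0.5 0 0 -0.003 0; 0.5 0 0 -0.006 0; 0.5 0 0 -0.01 0; 0.5 0 0 -0.015 0; 0.5 0 0 -0.02 0; 0.5 0 0 -0.03 0; 0.5 0 0 -0.045 0; 0.5 0 0 -0.06 0; 0.5 0 0 -0.06 0; 0.5 0 0 -0.06 0")

```text
time_s: 26.85
tcp_pos: [0.5706, -0.2466, 0.0945]
tool_rot: [0.672, 3.068, -0.001]
force: [-0.4, -1.2, -5.7]
width: 0.0585
gripper_force: 66.2
```

>>> arm_command(plan="0.5 0 0 -0.02 0; 0.5 0 0 -0.05 0; 0.5 0 0 -0.08 0; 0.5 0.005 0.01 -0.1 0; 0.5 0.015 0.03 -0.1 0; 0.5 0.027 0.055 -0.1 0; 0.5 0.039 0.08 -0.1 0; 0.5 0.051 0.105 -0.1 0; 0.5 0.063 0.13 -0.1 -0.01; 0.5 0.075 0.153 -0.1 -0.02")

```text
time_s: 27.85
tcp_pos: [0.5653, -0.0748, 0.1929]
tool_rot: [-0.64, -3.074, -0.0]
force: [0.7, -0.1, -5.2]
width: 0.0586
gripper_force: 66.8
```

```bash
python3 - <<'E'
from h import *
o=robot.observe();Rt=R.from_rotvec(o["tool_rot"]).as_matrix();t=o["tcp_pos"];print(t,o["force"],o["width"],Rt.round(4))
print(Rt.T@(np.array([.557,.238,.195])-t))
E
```

```text
[ 0.56533179 -0.07480061  0.19285072] [ 0.66819698 -0.10844716 -5.15670168] 0.05860892730308841 [[-9.170e-01  3.989e-01 -2.200e-03]
 [ 3.989e-01  9.170e-01  6.000e-04]
 [ 2.200e-03 -3.000e-04 -1.000e+00]]
[ 0.1324285   0.28350874 -0.00193641]
```

>>> arm_command(plan="0.5 0.012 0.025 0 -0.02; 0.5 0.026 0.055 0 -0.04; 0.5 0.04 0.085 0 -0.06; 0.5 0.054 0.115 0 -0.08; 0.5 0.068 0.145 0 -0.1; 0.5 0.082 0.175 0 -0.12; 0.5 0.096 0.205 0 -0.14; 0.5 0.11 0.235 0 -0.16; 0.5 0.122 0.262 0 -0.18; 0.5 0.13 0.28 0 -0.18")

```text
time_s: 28.85
tcp_pos: [0.5578, 0.2343, 0.1927]
tool_rot: [-0.358, -3.119, 0.001]
force: [0.4, -0.2, -4.8]
width: 0.0585
gripper_force: 66.8
```

>>> arm_command(plan="0.5 0 0 0 0; 0.5 0 0 0.01 0; 0.5 0 0 0.02 0; 0.5 0 0 0.03 0; 0.5 0 0 0.035 0; 0.5 0 0 0.04 0; 0.5 0 0 0.04 0; 0.5 0 0 0.04 0; 0.5 0 0 0.04 0; 0.5 0 0 0.04 0")

```text
time_s: 29.85
tcp_pos: [0.5593, 0.2325, 0.1546]
tool_rot: [0.362, 3.12, 0.001]
force: [-0.2, 0.5, -5.5]
width: 0.0585
gripper_force: 66.9
```

```bash
python3 - <<'E'
from h import *
o=robot.observe();Rt=R.from_rotvec(o["tool_rot"]).as_matrix();t=o["tcp_pos"];print(t.tolist(),o["force"],o["width"],np.arctan2(Rt[1,0],Rt[0,0])-np.pi,Rt.round(4))
s=[]
for n in("side","scene","wrist"):
    m=robot.camera_model(n);im=robot.capture(n);cv2.imwrite(f"pics/{n}9.png",im[...,::-1])
    st=proj([.4591,.2602,.116],m)[0];bw=proj(t+Rt@[.1005-.0007,0,-.0046],m)[0];print(n,st,bw)
    u,v=np.clip(((st+bw)/2).round().astype(int),[45,60],[466,323]);print(u,v)
    c=im[v-60:v+60,u-45:u+45]if n!="wrist" else im[v-60:v+60,u-45:u+45]
    s.append(cv2.resize(c,(264,352),interpolation=2))
cv2.imwrite("pics/m9.png",np.hstack(s)[...,::-1])
E
```

```text
[0.5593094769867464, 0.2325320601383441, 0.1545679247160176] [-0.21321349  0.46926921 -5.47583448] 0.058468810678808505 -0.2307642498091833 [[-9.735e-01  2.287e-01  1.100e-03]
 [ 2.287e-01  9.735e-01  3.000e-04]
 [-1.000e-03  5.000e-04 -1.000e+00]]
side [137.25845935 164.94260939] [135.3816803  151.00941259]
136 158
scene [401.25285594 192.03218251] [403.13496382 175.01895434]
402 184
wrist [259.99309249  60.89612634] [253.83990002  56.97991102]
257 60
```

>>> arm_command(plan="0.5 0.002 0.002 0 0; 0.5 0.004 0.004 0.004 0; 0.5 0.004 0.004 0.008 0; 0.5 0.004 0.004 0.012 0; 0.5 0.004 0.004 0.016 0; 0.5 0.004 0.004 0.02 0; 0.5 0.004 0.004 0.022 0; 0.5 0.004 0.004 0.023 0; 0.5 0.004 0.004 0.023 0; 0.5 0.004 0.004 0.023 0")

```text
time_s: 31.0
tcp_pos: [0.5561, 0.2373, 0.1312]
tool_rot: [0.362, 3.12, 0.0]
force: [0.3, 0.5, -4.8]
width: 0.0584
gripper_force: 66.9
```

```bash
python3 - <<'E'
from h import *
o=robot.observe();Rt=R.from_rotvec(o["tool_rot"]).as_matrix();t=o["tcp_pos"];print(t.tolist(),o["force"],o["width"])
print("bow",t+Rt@[.0998,0,-.0046])
s=[]
for n in("side","scene","wrist"):
    m=robot.camera_model(n);im=robot.capture(n);cv2.imwrite(f"pics/{n}9.png",im[...,::-1])
    st=proj([.4591,.2602,.116],m)[0];bw=proj(t+Rt@[.0998,0,-.0046],m)[0];print(n,st,bw)
    W,H=(60,60) if n!="wrist" else (90,120)
    u,v=((st+bw)/2).round().astype(int);u=max(u,W//2);v=max(v,H//2);x,y=u-W//2,v-H//2;print("crop origin",x,y)
    s.append(cv2.resize(im[y:y+H,x:x+W],(300,300) if n!="wrist" else (200,300),interpolation=2))
cv2.imwrite("pics/m9.png",np.hstack(s)[...,::-1])
E
```

```text
[0.5561377453369725, 0.23725015996766244, 0.13119345649042416] [ 0.26744832  0.47067095 -4.78326801] 0.05840318207804525
bow [0.45898296 0.26008297 0.13575529]
side [137.25845935 164.94260939] [135.28891875 158.60122336]
crop origin 106 132
scene [401.25285594 192.03218251] [403.2649448  184.29997891]
crop origin 372 158
wrist [253.74446471  62.78567752] [253.7090788   56.67064469]
crop origin 209 0
```

View pics/m9.png

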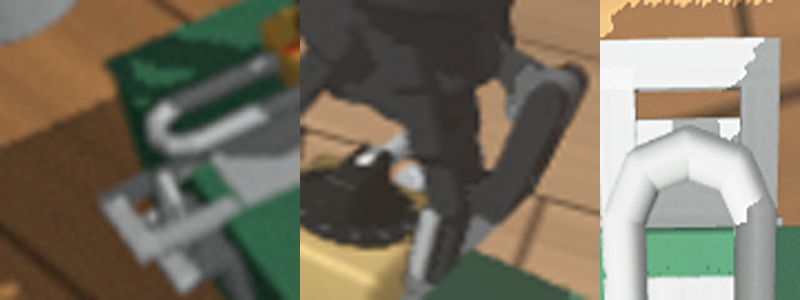

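```bash
python3 - <<'E'
from h import *
m=robot.camera_model("wrist");b=np.array([.5731,.2342,-.224]);c,s=np.cos(b[2]),np.sin(b[2])
def tobox(p): d=p[:2]-b[:2];return np.array([c*d[0]+s*d[1],-s*d[0]+c*d[1]])*1e3
f=lambda u,v:(209+(u-600)*90/200-.3,v*.4-.3)
for n,u,z in(("strap end L",(605,38),.096),("strap end R",(780,38),.096),("slot end L",(635,90),.096),("slot end R",(738,90),.096),("white topL",(637,120),.116),("white topR",(735,120),.116),("white topM base?",(686,120),.09),("gray bottom L",(645,228),.116),("gray bot",(690,228),.09),("green low",(690,276),.096),("bow out",(690,126),.1357),("bow in",(690,182),.1357),("U L out",(606,210),.1357),("U R out",(776,210),.1357)):
    print(n,tobox(onz([f(*u)],m,z)[0]).round(1))
E
```

```text
strap end L [-145.3  -24.3]
strap end R [-145.1   20.9]
slot end L [-134.4  -16.9]
slot end R [-134.2   10.2]
white topL [-124.4  -14.8]
white topR [-124.2    8.2]
white topM base? [-128.8   -3.6]
gray bottom L [-102.9  -13.5]
gray bot [-103.7   -2.8]
green low [-92.1  -2.8]
bow out [-119.8   -2.2]
bow in [-110.3   -2.2]
U L out [-105.5  -20. ]
U R out [-105.3   15.9]
```

>>> arm_command(plan="0.5 0.001 0 0 0; 0.5 0.002 -0.001 0.001 0; 0.5 0.003 -0.001 0.001 0; 0.5 0.004 -0.001 0.002 0; 0.5 0.0045 -0.001 0.002 0; 0.5 0.0045 -0.001 0.002 0; 0.5 0.0045 -0.001 0.002 0; 0.5 0.0045 -0.001 0.002 0; 0.5 0.0045 -0.001 0.002 0; 0.5 0.0045 -0.001 0.002 0")

```text
time_s: 32.15
tcp_pos: [0.5514, 0.2373, 0.129]
tool_rot: [0.362, 3.121, 0.0]
force: [1.1, -0.8, -5.2]
width: 0.0589
gripper_force: 66.9
```

```bash
python3 - <<'E'
from station import robot
import numpy as np
o=robot.observe();print(o["tcp_pos"],o["tool_rot"],o["force"],o["width"],abs(o["qvel"]).max())
print(robot.hand_in())
E
```

```text
[0.55142782 0.23728283 0.12903738] [3.61778747e-01 3.12055213e+00 5.07023876e-05] [ 1.13118647 -0.76701587 -5.23926978] 0.05894298293732651 0.0030490504198133145
the job is handed in; nothing more can be done
None
```

I handed the job in at about 32 s: the lid is shut, the dial is at the red mark, and the shackle is out about 18 mm. The arm is holding the opened lock level with its bow about 10–15 mm above the staple, but I did not photograph it again after the last 4.5 mm shift.

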